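Build up a small shoe heel in the jig

ROBOT

A 6-joint arm with a two-finger parallel gripper is mounted at the origin on a cart in front of the work surface, level with it; the furniture and walls round the work are solid. World frame = base frame: x ahead of the robot, y to its left, z up, the work surface at z = 0. Lengths are in mm, angles in rad, forces in N, time in s.
With the tool pointing down it reaches from about 275 to 750 mm from the base axis. Payload 10.2 kg.
Tool frame: the origin (TCP) lies on the centre line of the jaws, within the pads' length; the fingertips stand 17 mm ahead of it and the grasp point (between the pads) lies 2 mm behind it (arm.finger_overhang is the distance from the TCP to the fingertips, in mm); z points along the fingers, y is the line along which they close (so a half turn about z gives the same grasp; the last joint's range is limited). The gripper opens to 88 mm and grips with 3 to 60 N. Pads are 18 mm wide; open, the fingers measure 123 mm over their backs; the gripper's body (75 mm by 187 mm) begins 45 mm behind the grasp point.
Start: joints at [1.023, 0.313, 1.498, -0, 1.331, -0.223], TCP at [167.551, 497.552, 255.72] pointing down, gripper open.
Joint ranges: [-2.94, 2.94], [-0.97, 2.17], [0.19, 2.56], [-1.23, 4.37], [0.02, 3.11], [-2.88, 2.88]. Speed limits (rad/s): [2.39, 2.39, 3.01, 3.14, 3.14, 3.14].

INTERFACE

Orientations are given as a rotation vector (axis times angle).
In Python, from rig import monitor, imaging, close_job, arm gives the robot as it stands. The module is installed in compiled form; this text tells all that it offers.
- The arm moves only by the tool drive_tool, never from a script. Its argument "series" is a list of rows, each a list of 2 entries, a list of its own where there are three numbers: the shift along the tool's x, y, z in cm, then the turn about the tool's z in rad. A call has exactly 5 rows; each row shifts and turns the commanded pose from where the row before left it, along the tool's axes as they then stand; what a row does not reach is not made up. A row lasts 1/8 s, in which the tool goes at most 62.5 mm and 10.7 degrees, less where a joint would pass 70% of its speed; a pose out of reach is approached as far as the arm can. A call with a gripper value outside its range is refused whole. "grip" is the opening, from 0 (shut) to 1 (fully open), set as the call begins (left out, the last holds). The fingers move at their own pace and stop on an object; "grip_force" is the grip in N (left out, the last holds). Time passes only in rows, so rows that do not move let the fingers close, or fill a call up. It gives the time, the measured TCP pose, the force, the opening and the grip force at its end, in the units of the state.
- monitor.read_state(): the state, without advancing time (a new reading comes with each control period).
- imaging.snapshot(name): name is "scene" or "top" or "wrist"; returns (picture, depth): 384x512x3 uint8, red, green, blue; 384x512 float32, mm along the optical axis (not along the pixel's ray), 0 where there is no reading.
- imaging.get_calibration(name): a dict with "vertical_fov" (degrees; the focal length in pixels is half the picture's height over the tangent of half this angle, whatever the lens; pixels are square), "cx", "cy" (the principal point, pixels), "k1" (the pictures are not rectified: a ray, as slopes to the right and down, at radius r is drawn at 1 + k1 r^2 times it, then the intrinsics apply), "R" (3x3) and "t" (3): a world point X has camera coordinates R X + t. Camera axes: x right, y down, z forward; pixel columns grow to the right and rows downward; lengths in mm; the calibration is good to about 2 mm. A picture is of the moment at which its call begins: read the wrist's pose just before it. get_calibration takes no time and is no camera call; for the wrist camera it gives the pose at the moment of the call.
- close_job(): hands the job in; it is judged then, once.
Trained networks look in the newest picture that a camera, given by its name, has taken for a name from the list of things; names that differ only in an ending like _2 or _b are one class to them, and where a whole thing is asked for, a point or a joint stands for the part that bears it (a point fixed in the world has none). Each returns a list of dicts, best first, with "conf" (0 to 1); they miss things now and then, are a little off and sometimes report something else, mostly with a low value. They report only what shows in the picture. A call takes as long as a camera call. They do not tell look-alikes from the thing itself.
- imaging.search_frame(camera, label): "box" ([left, top, right, bottom] in pixels, round what is visible of it).
- imaging.masks_of(camera, label): "region" (384x512 bool, what is visible of it) and "box" ([left, top, right, bottom] in pixels, round what is visible of it).
- imaging.mark_of(camera, label): "position" ([column, row] in pixels: a listed point, or the origin of a listed thing).
The state is a dict: "time": time; "joint_pos": joint angles; "joint_vel": joint speeds; "tau": joint torques, N m; "tool_pos": TCP position; "ee_rot": TCP orientation; "force": force on the tool from outside, world axes, zero at the start; "ft_torque": the same for the moment, N m; "finger_gap": finger opening in mm; "gripper_force": force on a finger pad.
Only numpy, scipy, OpenCV 4.12 (cv2) and the standard library are available. Lean on these libraries where they do the work, as an engineer would, in place of code of your own. Each camera call takes 0.05 s, during which the arm holds its last target. There are 200 camera calls.

TASK

A small shoe heel is being built up in the wooden jig, and its wooden block already sits in the pocket between the pins. Lay the plain flat wooden spacer that has the same outline as the block squarely on the block, inside the pocket; then lay the thicker rubber top piece of that same outline (with nail heads) squarely on the spacer. Both go with the straight edge towards the jig's straight metal stop, flat, and are let go; the smaller wooden lift and the larger rubber heels do not belong to this heel.

Things in the scene. Friction and masses are not known exactly. Their poses are not given: they have to be found in the camera images.
- pocket (a point): Centre of the pocket floor, on top of the fixed 116x108x16 mm wood jig. In mm: z up, x from the metal stop (face at x -36) to the round end. Pocket = part outline + 4 mm. 10 mm dowels at x -28, y +-37 and x 32, y +-24; stop and dowels rise 40 to 43 mm. Sides open to fingers from x -20 to 25: hold parts across y. The loose block (64x56x20, top at z 20) is in it already.
- spacer_mid (a point): Centre (half-way up) of the spacer: plain D-shaped wooden slab, 64 mm long (x), 56 mm wide (y), 10 mm thick, flat on the table. Straight edge at x -32 mm, parallel sides at y +-28 as far as x +4, then a half-round end to x +32; z up. Its x must point along the pocket's x; on the block its centre is 25 mm above the pocket point. Not the similar smaller lift (46x40 mm).
- top_mid (a point): Centre (half-way up) of the top piece: black rubber D-shaped slab of the spacer's outline and axes (64x56 mm, straight edge at x -32 mm), 16 mm thick, four steel nail heads on its upper face, flat on the table. Its x must point along the pocket's x; on the spacer its centre is 38 mm above the pocket point. Not the larger rubber heels (68x74 mm).
Mind the look-alikes: they are no part of the job. What is shaped like the part that bears spacer_mid but red or turquoise is not meant.

How it is judged (in metres and radians):
On the way:
1. the spacer lies flat on the block in the pocket (horizontal distance between spacer_mid and pocket below 0.01 m and z of spacer_mid in the frame of pocket between 0.021 and 0.029 m and angle between spacer_mid's own z axis and vertical below 0.1 rad and angle between the x axis of spacer_mid and the x axis of pocket, either way round below 0.26 rad), for 0.2 s.
At the end, for the whole second after the job is handed in: Spacer flat on the block (centre 25 mm above the pocket floor) and top piece flat on the spacer (38 mm above it): heights within 4 mm, each centre within 10 mm of the pocket centre from above, tilt under 0.1 rad, turned under 15 degrees (0.26 rad) from the pocket x axis; both released (all of step 1 and horizontal distance between top_mid and pocket below 0.01 m and z of top_mid in the frame of pocket between 0.034 and 0.042 m and angle between top_mid's own z axis and vertical below 0.1 rad and angle between the x axis of top_mid and the x axis of pocket, either way round below 0.26 rad); the robot touches nothing.
It also fails if it takes over 54 s, if anything falls off the work surface, if the arm or the gripper's body presses on something with over 40 N, if the wrist force passes 120 N, or if a joint passes its speed limit or range.

## Working session

There is one attempt and no reset: what is moved stays moved. The work goes in short steps, Python scripts to look and compute and a tool call to move; the robot and the scene stay as the last step left them, time stands still between calls to the robot, and variables do not carry over. Pictures are saved under pics/ and viewed, at most 10 in all, crops included, and the job is handed in when it is done.

Besides the shell and the picture viewer there is one more tool, called after "Request:" as name([rows], argument=value, ...), one row to a line, values as JSON. drive_tool: Moves the arm, as the interface text tells. Its arguments: {"type":"object","properties":{"series":{"type":"array"},"grip":{"type":"number"},"grip_force":{"type":"number"}},"required":["series"]}

```bash
mkdir -p pics; cat > h.py <<'E'
import numpy as np, cv2
from rig import monitor, imaging, close_job, arm
from scipy.spatial.transform import Rotation as Ro
def snap(n,fn=None):
    c=imaging.get_calibration(n); p,d=imaging.snapshot(n)
    if fn: cv2.imwrite('pics/'+fn,p[:,:,::-1])
    return c,p,d
def K(c):
    f=192/np.tan(np.radians(c['vertical_fov'])/2)
    return np.array([[f,0,c['cx']],[0,f,c['cy']],[0,0,1.]]),np.array([c['k1'],0,0,0.])
def ray(c,uv):
    k,d=K(c); R=np.array(c['R']);t=np.array(c['t'])
    s=cv2.undistortPoints(np.array(uv,float).reshape(-1,1,2),k,d).reshape(-1,2)
    return -R.T@t, np.c_[s,np.ones(len(s))]@R
def onz(c,uv,z):
    o,r=ray(c,uv); return o+r*((z-o[2])/r[:,2])[:,None]
def withd(c,uv,d):
    o,r=ray(c,uv); return o+r*np.array(d)[:,None]
E
python3 - <<'E'
from h import *
s=monitor.read_state();print(s)
for n in ('scene','top'):
    c,p,d=snap(n,n+'0.png')
    print(n,c)
    for l in('spacer_mid','top_mid','pocket'):
        for m in imaging.mark_of(n,l):
            u=m['position'];print(l,m['conf'],np.round(u),onz(c,[u],8).round())
        if l!='pocket':
            for m in imaging.search_frame(n,l): print(' box',m['conf'],np.round(m['box']))
E
```

```text
{'time': 0.0, 'joint_pos': array([ 1.02258954e+00,  3.13440400e-01,  1.49840278e+00, -6.86791593e-07,
        1.33100800e+00, -2.23428046e-01]), 'joint_vel': array([ 8.53850968e-04,  5.48357231e-04, -1.66262528e-03,  2.80336764e-05,
        1.40230706e-03, -9.17906212e-04]), 'tau': array([ 1.59164534e-05, -4.02222884e+01, -2.52269769e+01,  6.94471551e-02,
        3.53747606e-02, -1.06020830e-04]), 'tool_pos': array([167.43705584, 497.35575617, 255.17888492]), 'ee_rot': array([-5.07845217e-01, -3.09979397e+00,  1.83168276e-03]), 'force': array([0.76467092, 0.85934419, 0.11524177]), 'ft_torque': array([0.02584823, 0.01001965, 0.03742301]), 'gripper_force': 0.0, 'finger_gap': 88.30652528463692}
scene {'vertical_fov': 54.757680245923616, 'cx': 251.73643770745497, 'cy': 196.74892903103563, 'k1': 0.001864622820111595, 'R': array([[ 0.87070117, -0.49174718,  0.0080119 ],
       [-0.38266433, -0.68760962, -0.61705836],
       [ 0.30894577,  0.53420757, -0.7868766 ]]), 't': array([-460.92938327,  206.3973545 ,  862.12932918])}
spacer_mid 0.89 [308. 272.] [[ 534. -265.    8.]]
spacer_mid 0.84 
[... 359 characters left out ...]
9577246, 'cx': 252.30076300063456, 'cy': 195.0333697055685, 'k1': -0.008769323367248913, 'R': array([[ 6.88401670e-03, -9.99975483e-01,  1.28220613e-03],
       [-9.84913255e-01, -7.00203346e-03, -1.72907060e-01],
       [ 1.72911799e-01, -7.25667257e-05, -9.84937310e-01]]), 't': array([-40.73699551, 506.10493294, 923.81146134])}
spacer_mid 0.95 [270. 243.] [[381. -86.   8.]]
spacer_mid 0.75 [330. 190.] [[ 529. -253.    8.]]
spacer_mid 0.73 [350. 237.] [[ 400. -302.    8.]]
spacer_mid 0.59 [252. 192.] [[520. -35.   8.]]
 box 0.97 [324. 177. 349. 206.]
 box 0.69 [338. 224. 359. 248.]
 box 0.62 [258. 231. 287. 258.]
top_mid 0.31 [334. 190.] [[ 528. -265.    8.]]
 box 0.56 [156. 201. 176. 228.]
```

View pics/scene0.png

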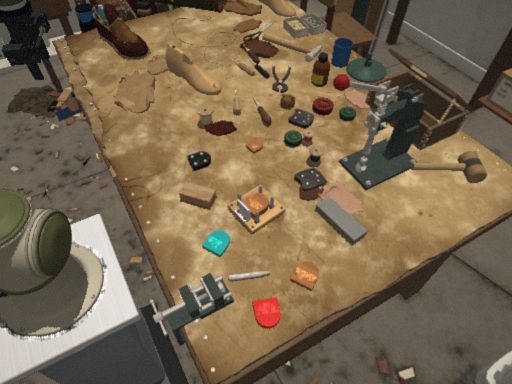

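View pics/top0.png

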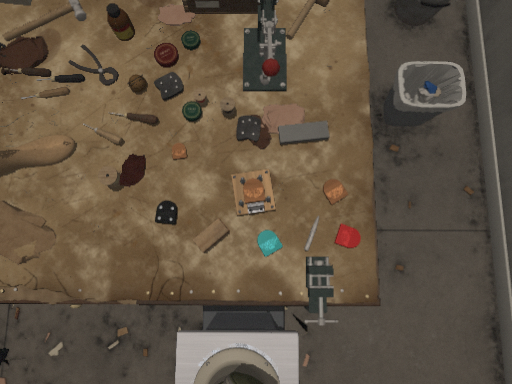

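Scene and top views: the wooden spacer is at top (334,190), between the turquoise and red decoys. The top piece is at top (167,212), the jig at (253,192) with its stop on the robot's side, the small lift at (180,152), and the larger heels at (249,127) and (169,85). I'll move towards the jig and spacer.

Request:
drive_tool([
  [[-4.4,-4.4,0],0],
  [[-4.4,-4.4,0],0],
  [[-4.4,-4.4,0],0],
  [[-4.4,-4.4,0],0],
  [[-4.4,-4.4,0],0],
], grip=1)

```text
time: 1.23
tool_pos: [306.3, 217.1, 256.0]
ee_rot: [0.507, 3.099, 0.001]
force: [0.8, 0.8, -0.1]
finger_gap: 88.4
gripper_force: 0.0
```

Request:
drive_tool([
  [[-4.4,-4.4,0],0],
  [[-4.4,-4.4,0],0],
  [[-4.4,-4.4,0],0],
  [[-4.4,-4.4,0],0],
  [[-4.4,-4.4,0],0],
])

```text
time: 1.85
tool_pos: [444.7, -62.0, 255.9]
ee_rot: [0.509, 3.099, -0.0]
force: [0.6, 0.6, 0.5]
finger_gap: 88.1
gripper_force: 0.0
```

```bash
python3 - <<'E'
from h import *
s=monitor.read_state();print(s['tool_pos'],Ro.from_rotvec(s['ee_rot']).as_matrix().round(3))
c,p,d=snap('wrist','w0.png'); print(c['vertical_fov'],-np.array(c['R']).T@c['t'],np.array(c['R']).round(2))
print(onz(c,[[0,0],[511,0],[0,383],[511,383]],0).round())
for l in('spacer_mid','pocket'):
    for m in imaging.mark_of('wrist',l): print(l,m['conf'],m['position'],onz(c,[m['position']],16).round())
E
```

```text
[444.72886477 -62.02115608 255.94391082] [[-0.948  0.32   0.001]
 [ 0.32   0.948 -0.   ]
 [-0.001  0.    -1.   ]]
62.07081391217409 [366.82775775 -36.3186268  384.53051211] [[ 0.32  0.95 -0.  ]
 [ 0.9  -0.3   0.32]
 [ 0.3  -0.1  -0.95]]
[[ 187. -273.    0.]
 [ 369.  266.    0.]
 [ 679. -599.    0.]
 [ 959.  230.    0.]]
spacer_mid 0.87 [134.0, 261.5] [[ 527. -258.   16.]]
spacer_mid 0.56 [66.6, 177.0] [[ 394. -286.   16.]]
```

View pics/w0.png

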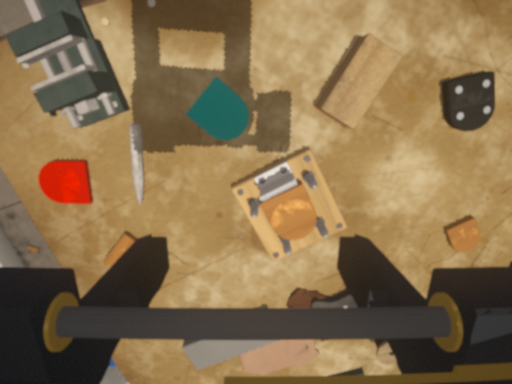

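The wrist view shows the jig at (290,205) with the stop at its upper edge, and the top piece at (468,100). The spacer at (125,245) is partly hidden by the left finger. I'll measure the jig and top piece from depth.

```bash
cat >> h.py <<'E'
def cloud(c,d):
    v,u=np.mgrid[0:384,0:512]; uv=np.c_[u.ravel(),v.ravel()]
    return withd(c,uv,d.ravel()).reshape(384,512,3)
def rect(P,m):
    pts=P[m][:,:2].astype(np.float32); (cx,cy),(w,h),a=cv2.minAreaRect(pts)
    return np.round([cx,cy,w,h,a],1),len(pts),np.median(P[m][:,2]).round(1)
def near(P,x,y,r): return np.hypot(P[...,0]-x,P[...,1]-y)<r
def comps(m,n=30):
    m=cv2.morphologyEx(m.astype(np.uint8),cv2.MORPH_OPEN,np.ones((3,3),np.uint8))
    k,l,st,_=cv2.connectedComponentsWithStats(m)
    return [l==i for i in range(1,k) if st[i,4]>=n]
E
python3 - <<'E'
from h import *
c,p,d=snap('wrist'); P=cloud(c,d); z=P[...,2]; ok=d>0
g=p.astype(int).sum(2)
t=onz(c,[[468,100],[292,205]],16); print(t.round())
for zz in(0,):
    m=near(P,t[0,0],t[0,1],55)&ok
    print('z pct',np.percentile(z[m],[5,25,50,75,95]))
m=near(P,*t[0,:2],55)&(z>8)&(z<25)
for q in comps(m):print('top',rect(P,q))
Q=onz(c,np.c_[np.mgrid[0:384,0:512][1].ravel(),np.mgrid[0:384,0:512][0].ravel()],16).reshape(384,512,3)
m=near(Q,*t[0,:2],55)&(g<200)
for q in comps(m):print('top col',rect(Q,q))
J=near(P,*t[1,:2],95)&ok
for lo,hi in((9,19),(19,26),(32,50)):
    for q in comps(J&(z>lo)&(z<hi),8):print('jig',lo,rect(P,q))
E
```

```text
[[459. 191.  16.]
 [516. -36.  16.]]
z pct [-1.56346858 -0.6042002   0.31767018 14.81485726 16.15092789]
top (array([464.2, 195.9,  56.9,  63.6,  84.2]), 2479, np.float64(15.2))
top col (array([461.6, 190.4,  60.4,  63.1,  83.4]), 2220, np.float64(16.0))
jig 9 (array([515. ,  -1.7, 116.3,  32. ,  10.2]), 1923, np.float64(15.6))
jig 9 (array([527.3, -78.9, 116.7,  31.7,   7.4]), 1478, np.float64(15.7))
jig 9 (array([569.2, -35. ,  19.7,  42.2,   8.6]), 347, np.float64(15.5))
jig 19 (array([471.3, -47.9,  14.8,  43.7,   9. ]), 474, np.float64(20.9))
jig 32 (array([478.3, -46.6,   3. ,  43.9,   6.3]), 187, np.float64(40.8))
jig 32 (array([485.1,  -8.7,   4.2,   9.7,  18.2]), 47, np.float64(42.1))
jig 32 (array([519.9, -41.3,  69.8,  56. ,   6.6]), 2148, np.float64(35.6))
jig 32 (array([496.1, -79.6,   8.3,   2.8,  71.6]), 46, np.float64(41.2))
jig 32 (array([547. , -11.9,   4.7,   9.7,  13.8]), 64, np.float64(41.6))
jig 32 (array([553.9, -57.7,   9.4,   3.8,  82.4]), 58, np.float64(42.1))
```

Request:
drive_tool([
  [[-1.6,-4.9,0],0],
  [[-1.6,-4.9,0],0],
  [[-1.6,-4.9,0],0],
  [[-1.6,-4.9,0],0],
  [[0,0,0],0],
])

```text
time: 2.68
tool_pos: [442.0, -267.0, 255.5]
ee_rot: [-0.511, -3.099, -0.0]
force: [0.3, 1.2, -0.7]
finger_gap: 88.4
gripper_force: 0.0
```

```bash
python3 - <<'E'
from h import *
s=monitor.read_state();print(s['tool_pos'],s['joint_pos'].round(2))
c,p,d=snap('wrist','w1.png'); P=cloud(c,d); z=P[...,2]; ok=d>0
for q in comps(near(P,527,-258,60)&ok&(z>5)&(z<25)):print('sp',rect(P,q))
J=near(P,518,-40,95)&ok
for q in comps(J&(z>38)&(z<50),8):print('jig',rect(P,q))
E
```

```text
[ 442.0051881  -267.04556311  255.48667299] [-0.77  0.29  1.52 -0.    1.32 -2.01]
sp (array([ 528.7, -264. ,   63.7,   56. ,   31.2]), 1863, np.float64(9.6))
jig (array([479.1, -46.9,   7. ,  44. ,  15.6]), 222, np.float64(44.6))
jig (array([486.9, -10.4,   4.8,  10. ,  63.8]), 76, np.float64(45.0))
jig (array([497.2, -82.6,   5.5,   9.5,  45.5]), 53, np.float64(45.1))
jig (array([547.5, -14. ,   4.6,   9.5,  56.1]), 68, np.float64(43.4))
jig (array([555.1, -59.9,   5.6,   9.9,  39.2]), 62, np.float64(43.3))
```

View pics/w1.png

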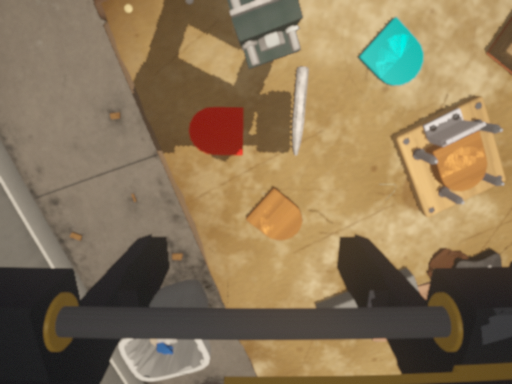

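Spacer at (275,215) in this view: measured (529,-264), 63.7x56 mm, x axis at +31°, straight edge facing upper left. Next I turn the tool by +2.27 rad and shift over it.

Request:
drive_tool([
  [[0,0,0],0.175],
  [[0,0,0],0.175],
  [[0,0,0],0.175],
  [[0,0,0],0.175],
  [[0,0,0],0.175],
])

```text
time: 3.35
tool_pos: [442.6, -263.6, 256.1]
ee_rot: [1.777, 2.59, 0.0]
force: [-0.1, 0.1, 0.8]
finger_gap: 87.8
gripper_force: 0.0
```

Request:
drive_tool([
  [[0,0,0],0.175],
  [[0,0,0],0.175],
  [[0,0,0],0.175],
  [[0,0,0],0.175],
  [[0,0,0],0.175],
])

```text
time: 3.98
tool_pos: [442.6, -263.7, 256.1]
ee_rot: [2.708, 1.593, 0.001]
force: [-0.4, 0.6, 0.5]
finger_gap: 88.5
gripper_force: 0.0
```

Request:
drive_tool([
  [[0,0,0],0.175],
  [[0,0,0],0.175],
  [[0,0,0],0.17],
  [[3.5,2.1,3],0],
  [[3.5,2.1,3],0],
])

```text
time: 4.6
tool_pos: [525.4, -263.2, 196.0]
ee_rot: [3.023, 0.851, 0.002]
force: [-0.2, -0.0, 0.0]
finger_gap: 88.2
gripper_force: 0.0
```

```bash
cat >> h.py <<'E'
def go(x,y,z,yaw):
    "shift (cm, tool axes) and turn to bring TCP to x,y,z with tool x at yaw deg"
    s=monitor.read_state(); R=Ro.from_rotvec(s['ee_rot']).as_matrix()
    w=np.degrees(np.arctan2(R[1,0],R[0,0])); dy=(yaw-w+180)%360-180
    print('pos',s['tool_pos'].round(1),'yaw',w.round(1),'F',s['force'].round(1),'shift cm',(R.T@(np.array([x,y,z])-s['tool_pos'])/10).round(2),'turn',np.radians(-dy).round(3),'q6',s['joint_pos'][5].round(2))
E
python3 - <<'E'
from h import *
c,p,d=snap('wrist','w2.png'); P=cloud(c,d); z=P[...,2]; ok=d>0
for q in comps(near(P,527,-262,60)&ok&(z>5)&(z<20)):print('sp',rect(P,q))
go(523.6,-267.1,19,31.2)
E
```

```text
sp (array([ 528.8, -263.6,   63.4,   55.5,   30.6]), 3005, np.float64(9.8))
pos [ 527.4 -261.7  190.4] yaw 31.5 F [-1.4  2.7 -3.5] shift cm [-0.6   0.35 17.14] turn 0.006 q6 0.36
```

View pics/w2.png

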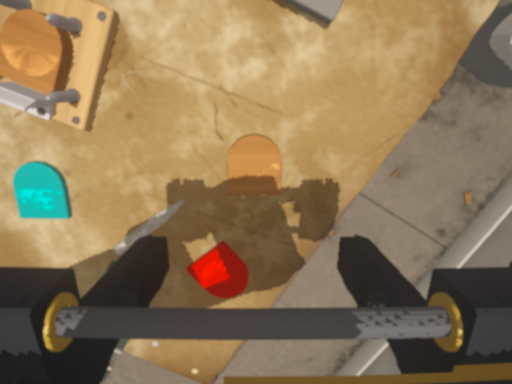

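The spacer is upright in view at (255,165) with its straight edge at the bottom, confirmed at (529,-264), 31°. Descending.

Request:
drive_tool([
  [[-0.4,0.2,4],0],
  [[0,0,4],0],
  [[0,0,3.5],0],
  [[0,0,2],0],
  [[0,0,0],0],
])

```text
time: 5.28
tool_pos: [521.3, -266.9, 60.1]
ee_rot: [-3.022, -0.851, 0.002]
force: [1.2, 0.5, 0.8]
finger_gap: 88.1
gripper_force: 0.0
```

```bash
python3 - <<'E'
from h import *
imaging.snapshot('top')
go(523.6,-266.8,19,31)
E
```

```text
pos [ 521.9 -267.8   61.3] yaw 31.4 F [-0.4  0.2  1.1] shift cm [0.2  0.01 4.23] turn 0.008 q6 0.35
```

Request:
drive_tool([
  [[0.1,0,2],0],
  [[0,0,1.5],0],
  [[0,0,0.7],0],
  [[0,0,0],0],
  [[0,0,0],0],
])

```text
time: 5.95
tool_pos: [522.6, -269.0, 19.3]
ee_rot: [3.024, 0.848, 0.001]
force: [-0.6, 0.5, -0.3]
finger_gap: 88.3
gripper_force: 0.0
```

Request:
drive_tool([
  [[0,0,0],0],
  [[0,0,0],0],
  [[0,0,0],0],
  [[0,0,0],0],
  [[0,0,0],0],
], grip=0.4, grip_force=20)

```text
time: 6.58
tool_pos: [522.3, -268.8, 18.8]
ee_rot: [-3.025, -0.848, 0.0]
force: [-0.7, 0.2, 0.9]
finger_gap: 55.9
gripper_force: 20.0
```

```bash
python3 - <<'E'
from h import *
s=monitor.read_state();print(s['finger_gap'],s['gripper_force'])
go(523.6,-266.8,19,31)
E
```

```text
55.925292782213404 19.999647438526154
pos [ 522.3 -268.8   18.8] yaw 31.3 F [-0.7  0.2  0.9] shift cm [ 0.21 -0.1  -0.02] turn 0.006 q6 0.35
```

Gripped at 55.9 mm. Lifting, turning and moving above the jig.

Request:
drive_tool([
  [[0,0,-4],0],
  [[0,0,-4.6],0.13],
  [[0,0,-4.6],0.13],
  [[0,0,0],0.13],
  [[0.6,-5.2,0],0],
])

```text
time: 7.2
tool_pos: [520.2, -218.0, 150.9]
ee_rot: [3.131, 0.238, 0.002]
force: [1.1, 0.6, -0.1]
finger_gap: 55.8
gripper_force: 20.0
```

Request:
drive_tool([
  [[0.6,-5.6,0],0],
  [[0.6,-5.6,0],0],
  [[0.6,-4.6,0],0],
  [[0,-1.6,0],0],
  [[0,0,0],0],
])

```text
time: 7.82
tool_pos: [510.8, -41.7, 150.8]
ee_rot: [3.132, 0.248, 0.0]
force: [-0.5, -0.2, 0.0]
finger_gap: 55.5
gripper_force: 20.0
```

```bash
python3 - <<'E'
from h import *
imaging.snapshot('top')
c,p,d=snap('wrist','w3.png'); P=cloud(c,d); z=P[...,2]; ok=d>0
J=near(P,518,-40,75)&ok
for q in comps(J&(z>50)&(z<66),8):print('jig',rect(P,q))
for q in comps(J&(z>31)&(z<41),60):print('block',rect(P,q))
for q in comps(J&(z>12)&(z<19),60):print('base',rect(P,q))
go(510.8,-41.6,60,9)
E
```

```text
jig (array([549.7, -10.5,   6.5,   7.4,  13.8]), 88, np.float64(53.0))
jig (array([556.9, -57.1,   6.7,   6.6,   9.6]), 84, np.float64(53.0))
block (array([535.1, -37. ,  38.8,  56. ,  11.5]), 2492, np.float64(35.7))
base (array([521.9, -39. , 115.1, 108.2,   9. ]), 7973, np.float64(15.7))
pos [511.  -43.  150.7] yaw 8.9 F [ 0.  -0.1  0.1] shift cm [ 0.   -0.14  9.07] turn -0.001 q6 1.1
```

View pics/w3.png

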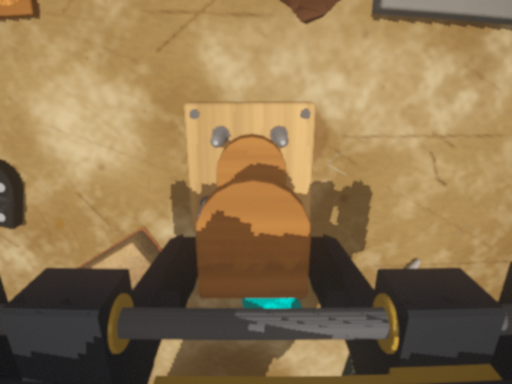

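The spacer is held square above the jig: spacer at (253,235), block below at (252,160), front dowels at (220,135) and (279,135). I'll measure the spacer's pose in the hand.

```bash
python3 - <<'E'
from h import *
c,p,d=snap('wrist'); P=cloud(c,d); z=P[...,2]; ok=d>0
R,G,B=[p[...,i].astype(int) for i in range(3)]
for q in comps(near(P,519,-40,60)&ok&(z>130)&(z<152)&(R>G+20),100):print('held',rect(P,q))
s=monitor.read_state();print(s['tool_pos'],s['joint_pos'][5])
go(513,-40.5,54,9)
E
```

```text
held (array([520.8, -42.9,  63.7,  57.5,   9.3]), 12256, np.float64(141.7))
[510.95619378 -43.14689159 150.66221701] 1.1026704861136738
pos [511.  -43.1 150.7] yaw 8.9 F [-0.  -0.2 -0.5] shift cm [ 0.24 -0.23  9.67] turn -0.002 q6 1.1
```

Request:
drive_tool([
  [[0.1,-0.37,2],0],
  [[0,0,3],0],
  [[0,0,2.5],0],
  [[0,0,1],0],
  [[0,0,0],0],
])

```text
time: 8.6
tool_pos: [511.2, -38.6, 65.6]
ee_rot: [-3.132, -0.245, 0.001]
force: [-0.4, 0.6, 0.0]
finger_gap: 55.4
gripper_force: 20.0
```

Request:
drive_tool([
  [[0,0,0.5],0],
  [[0,0,0.4],0],
  [[0,0,0.1],0],
  [[0,0,0],0],
  [[0,0,0],0],
])

```text
time: 9.22
tool_pos: [511.3, -38.0, 55.9]
ee_rot: [3.132, 0.246, 0.0]
force: [-0.2, -0.3, -1.1]
finger_gap: 55.5
gripper_force: 20.0
```

Request:
drive_tool([
  [[0,0,0],0],
  [[0,0,0],0],
  [[0,0,0],0],
  [[0,0,-2],0],
  [[0,0,-4],0],
], grip=0.8)

```text
time: 9.85
tool_pos: [510.4, -37.8, 115.4]
ee_rot: [-3.131, -0.246, 0.005]
force: [0.6, 0.6, 0.2]
finger_gap: 70.3
gripper_force: 0.0
```

Request:
drive_tool([
  [[0,0,-4],0],
  [[0,0,-3],0],
  [[0,0,0],0],
  [[0,0,0],0],
  [[0,0,0],0],
], grip=1)

```text
time: 10.48
tool_pos: [510.7, -37.9, 184.5]
ee_rot: [-3.131, -0.246, 0.003]
force: [0.0, -0.3, 0.3]
finger_gap: 88.3
gripper_force: 0.0
```

```bash
python3 - <<'E'
from h import *
c,p,d=snap('wrist','w4.png'); P=cloud(c,d); z=P[...,2]; ok=d>0
J=near(P,520,-39,85)&ok
for a,b in((52,66),(42,50),(32,39),(12,19)):
  for q in comps(J&(z>a)&(z<b),25):print(a,rect(P,q))
go(464.2-8*.995,196+.8,150,-5.8)
E
```

```text
52 (array([549.7, -10.9,   5.1,   4.1,   7. ]), 38, np.float64(54.3))
52 (array([557.1, -57.4,   5.1,   4.1,  13.2]), 35, np.float64(54.8))
52 (array([499.9, -79.3,   5. ,   5.5,  36.3]), 38, np.float64(54.2))
52 (array([ 4.883e+02, -6.700e+00,  5.100e+00,  4.700e+00,  4.000e-01]), 33, np.float64(54.5))
52 (array([479.5, -46. ,   7. ,  43.4,   8.7]), 471, np.float64(57.1))
42 (array([520.1, -37.2,  64. ,  55.9,   9.2]), 4078, np.float64(45.8))
42 (array([491.3,  -7.3,   8.8,   3. ,  83. ]), 40, np.float64(46.4))
42 (array([502.9, -78.2,   2.8,   8.5,  27. ]), 39, np.float64(47.1))
42 (array([484.5, -44.7,   3.1,  43.5,   9.3]), 245, np.float64(47.3))
32 (array([544.1, -50.6,  48.1,  14.8,  57.1]), 258, np.float64(35.6))
12 (array([521.8, -38.9, 115.3, 108.3,   9.1]), 7237, np.float64(15.7))
pos [510.8 -37.9 184.7] yaw 9.0 F [-0.   0.   0.1] shift cm [ -1.72 -24.03   3.49] turn 0.258 q6 1.11
```

View pics/w4.png

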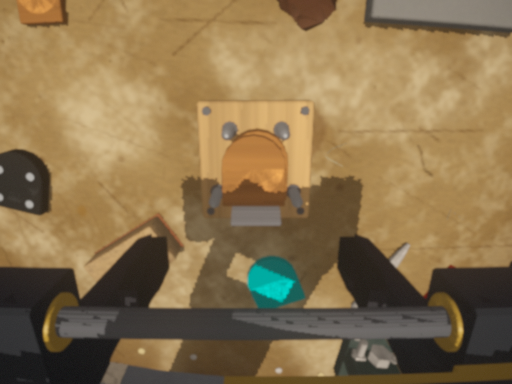

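The spacer lies squarely in the pocket at (255,170), 2.4 mm from the pocket centre, top at z 46. On to the top piece.

Request:
drive_tool([
  [[-0.4,-5.9,0],0],
  [[-0.4,-5.9,0],0],
  [[-0.4,-5.9,0],0],
  [[-0.4,-5.9,0],0],
  [[-0.1,-0.4,0],0.13],
])

```text
time: 11.15
tool_pos: [455.5, 199.4, 185.1]
ee_rot: [-3.141, -0.045, 0.002]
force: [0.2, -0.4, 0.8]
finger_gap: 88.1
gripper_force: 0.0
```

Request:
drive_tool([
  [[0,0,1],0.128],
  [[0,0,1],0],
  [[0,0,0],0],
  [[0,0,0],0],
  [[0,0,0],0],
])

```text
time: 11.78
tool_pos: [457.1, 196.3, 166.0]
ee_rot: [-3.138, 0.158, -0.001]
force: [0.0, 0.0, -0.1]
finger_gap: 87.9
gripper_force: 0.0
```

```bash
python3 - <<'E'
from h import *
c,p,d=snap('wrist','w5.png'); P=cloud(c,d); z=P[...,2]; ok=d>0
for q in comps(near(P,464,196,60)&ok&(z>10)&(z<22),100):
    r=rect(P,q);print(r)
a=r[0]; go(a[0]-8,a[1]+.8,22,-5.8)
E
```

```text
(array([464.9, 197.6,  55.6,  63.5,  85.7]), 3718, np.float64(15.8))
pos [457.1 196.4 166. ] yaw -5.8 F [-0.2 -0.6  0.9] shift cm [-0.05 -0.2  14.4 ] turn 0.0 q6 1.84
```

View pics/w5.png

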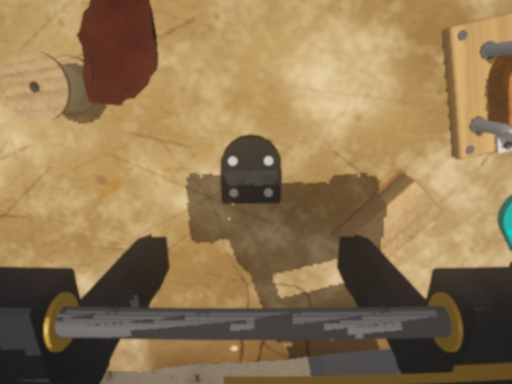

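The top piece is at (250,170), straight edge down, four nail heads, 63.5x55.6 mm, so it is the right one. Descending to grasp.

Request:
drive_tool([
  [[0,-0.2,4],-0.02],
  [[0,0,4],0],
  [[0,0,3.5],0],
  [[0,0,2.2],0],
  [[0,0,0.7],0],
])

```text
time: 12.45
tool_pos: [456.8, 198.3, 20.9]
ee_rot: [3.139, -0.127, -0.002]
force: [-0.0, 0.3, 0.2]
finger_gap: 88.1
gripper_force: 0.0
```

Request:
drive_tool([
  [[0,0,0],0],
  [[0,0,0],0],
  [[0,0,0],0],
  [[0,0,0],0],
  [[0,0,0],0],
])

```text
time: 13.08
tool_pos: [457.2, 198.4, 21.9]
ee_rot: [-3.139, 0.127, -0.0]
force: [-0.1, 0.3, 0.4]
finger_gap: 88.0
gripper_force: 0.0
```

Request:
drive_tool([
  [[0,0,0],0],
  [[0,0,0],0],
  [[0,0,0],0],
  [[0,0,0],0],
  [[0,0,0],0],
], grip=0.4, grip_force=20)

```text
time: 13.7
tool_pos: [457.1, 198.4, 21.7]
ee_rot: [-3.139, 0.128, 0.0]
force: [0.6, 0.1, 0.0]
finger_gap: 56.0
gripper_force: 20.0
```

```bash
python3 - <<'E'
from h import *
go(513.9,-40.1,180,9.1)
E
```

```text
pos [457.1 198.4  21.7] yaw -4.7 F [0.6 0.1 0. ] shift cm [  7.59  23.31 -15.83] turn -0.24 q6 1.83
```

Request:
drive_tool([
  [[0,0,-3],0],
  [[0,0,-5],0],
  [[0,0,-5],0],
  [[0,0,-1],0],
  [[1.2,3.6,0],0],
])

```text
time: 14.32
tool_pos: [465.8, 162.3, 161.8]
ee_rot: [-3.139, 0.123, -0.001]
force: [0.8, 0.1, -1.0]
finger_gap: 55.7
gripper_force: 20.0
```

Request:
drive_tool([
  [[1.8,5.7,0],0],
  [[1.8,5.7,0],0],
  [[1.8,5.7,0],0],
  [[1,2.6,0],0],
  [[0,0,0],-0.12],
])

```text
time: 14.95
tool_pos: [513.8, -41.9, 160.2]
ee_rot: [-3.14, -0.06, 0.003]
force: [-0.9, 0.5, -0.9]
finger_gap: 55.7
gripper_force: 20.0
```

Request:
drive_tool([
  [[0,0,0],-0.12],
  [[0,0,0],0],
  [[0,0,0],0],
  [[0,0,0],0],
  [[0,0,0],0],
])

```text
time: 15.58
tool_pos: [513.9, -39.9, 161.7]
ee_rot: [-3.132, -0.248, 0.0]
force: [0.2, -0.1, -1.3]
finger_gap: 56.0
gripper_force: 20.0
```

```bash
python3 - <<'E'
from h import *
c,p,d=snap('wrist','w6.png'); P=cloud(c,d); z=P[...,2]; ok=d>0
g=p.max(2)
for q in comps(near(P,521,-39,60)&ok&(z>145)&(z<166),100):print('held',rect(P,q))
for a in(145,150,155,160):print(a,(near(P,521,-39,45)&ok&(z>a)&(z<a+5)).sum())
go(513.9,-40.1,68,9.1)
E
```

```text
held (array([515.8, -39.8,  72.9,  71.4,  56.1]), 14116, np.float64(155.7))
145 462
150 2346
155 10667
160 597
pos [513.9 -40.  161.7] yaw 9.1 F [-1.6  0.3 -0.8] shift cm [-0.01  0.01  9.37] turn -0.001 q6 1.11
```

View pics/w6.png

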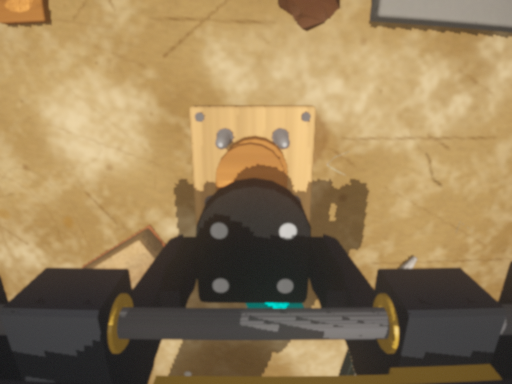

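The top piece is held square above the spacer: piece at (253,240), spacer at (253,160). Lowering.

Request:
drive_tool([
  [[0,0,3],0],
  [[0,0,3],0],
  [[0,0,2],0],
  [[0,0,0.5],0],
  [[0,0,0],0],
])

```text
time: 16.25
tool_pos: [514.2, -40.0, 77.1]
ee_rot: [3.132, 0.249, 0.001]
force: [0.6, -0.8, -1.4]
finger_gap: 55.9
gripper_force: 20.0
```

Request:
drive_tool([
  [[0,0,0.4],0],
  [[0,0,0.35],0],
  [[0,0,0.05],0],
  [[0,0,0],0],
  [[0,0,0],0],
])

```text
time: 16.88
tool_pos: [514.0, -40.0, 68.8]
ee_rot: [3.132, 0.249, 0.0]
force: [0.8, -0.5, -0.6]
finger_gap: 55.8
gripper_force: 20.0
```

Request:
drive_tool([
  [[0,0,0],0],
  [[0,0,0],0],
  [[0,0,0],0],
  [[0,0,-2],0],
  [[0,0,-4],0],
], grip=0.8)

```text
time: 17.5
tool_pos: [513.2, -39.8, 128.4]
ee_rot: [-3.131, -0.249, 0.005]
force: [0.8, 0.0, 0.4]
finger_gap: 70.6
gripper_force: 0.0
```

Request:
drive_tool([
  [[0,0,-4],0],
  [[0,0,-2],0],
  [[0,0,0],0],
  [[0,0,0],0],
  [[0,0,0],0],
])

```text
time: 18.12
tool_pos: [513.6, -39.9, 187.6]
ee_rot: [-3.131, -0.249, 0.003]
force: [-0.0, -0.5, 0.0]
finger_gap: 70.1
gripper_force: 0.0
```

```bash
python3 - <<'E'
from h import *
c,p,d=snap('wrist','w7.png'); P=cloud(c,d); z=P[...,2]; ok=d>0
J=near(P,520,-39,85)&ok; dark=p.max(2)<90
for q in comps(J&(z>58)&(z<66),100):
    r=rect(P,q);print('top',r)
    A=P[q];A=A[(np.abs(A[:,2]-np.median(A[:,2]))<2)]
    print(np.linalg.lstsq(np.c_[A[:,:2]-A[:,:2].mean(0),np.ones(len(A))],A[:,2],rcond=None)[0])
for q in comps(J&(z>42)&(z<50),25):print('sp',rect(P,q))
for q in comps(J&(z>12)&(z<19),500):print('base',rect(P,q))
E
```

```text
top (array([521.9, -39.5,  63.3,  56. ,   8.7]), 4335, np.float64(61.8))
[-2.15497320e-03 -1.62128248e-03  6.17753179e+01]
sp (array([491.1,  -8.4,   8.5,   2.6,  66.4]), 36, np.float64(47.3))
sp (array([502.7, -77.6,   2.2,   7.6,  36.8]), 31, np.float64(45.8))
base (array([521.9, -38.9, 114.9, 108.4,   9.2]), 6861, np.float64(15.7))
```

View pics/w7.png

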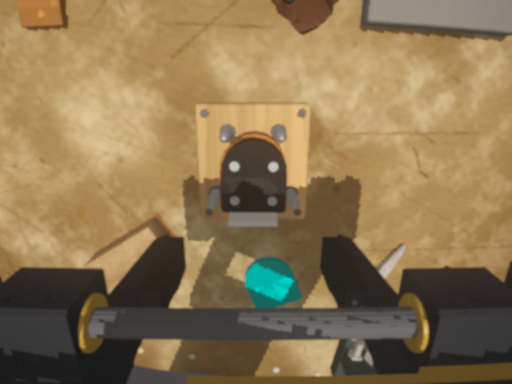

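The top piece lies flat at (253,175) in the pocket, top at z 62, under 1 mm from the centre and square, and the gripper is clear. Handing in.

```bash
python3 -c "
from rig import close_job; print(close_job())"
```

```text
the job is handed in; nothing more can be done
None
```

I placed the spacer on the block (about 2.4 mm off centre), laid the top piece on it (about 0.6 mm off centre), both flat and square. I released both and handed the job in at about 18 s; the judge returned no verdict.

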